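# Last L-bracket into the tray, same way round

### The arm

A 6-joint arm with a two-finger parallel gripper is mounted at the origin on the work surface. World frame = base frame: x ahead of the robot, y to its left, z up, the work surface at z = 0. Lengths are in m, angles in rad, forces in N, time in s.
With the tool pointing down it reaches from about 0.4 to 0.825 m from the base axis. Payload 7 kg.
Tool frame: the origin (TCP) lies at the very end of the fingers, on their centre line; the grasp point (between the pads) lies 19 mm behind it; z points along the fingers, x is the direction in which the jaws open and shut, and the axes are right-handed (so a half turn about z gives the same grasp; the last joint's range is limited). The gripper opens to 88 mm and grips with 3 to 60 N. Pads are 19 mm wide; open, the fingers measure 130 mm over their backs; the gripper's body (78 mm by 193 mm) begins 47 mm behind the grasp point.
Start: joints at [1.404, 0.359, 0.012, 0, -1.224, -0.288], TCP at [0.297, 0.606, 0.227] pointing down, gripper open.
Joint ranges: [-3.07, 3.07], [-1.43, 2.12], [-1.02, 1.25], [-3.03, 1.67], [-3.05, -0], [-3.03, 3.03]. Speed limits (rad/s): [2.39, 2.39, 3.01, 3.14, 3.14, 3.14].

### API

Orientations are given as [roll, pitch, yaw] about the fixed x, y, z axes, in that order (R = Rz(yaw) Ry(pitch) Rx(roll)).
In Python, from station import telemetry, grab_frame, arm, regions_of, pinpoint gives the robot as it stands. The module is installed in compiled form; this text tells all that it offers.
- The arm moves only by the shell command python3 -m inch 'ROWS' [FORCE]. ROWS is text: rows parted by semicolons, each of 7 numbers parted by spaces: the opening, from 0 (shut) to 1 (fully open), then the shift along the world's x, y, z in cm, then the turn, a rotation vector about the world's x, y, z in degrees. A call has 1 to 12 rows; each row is the pose to reach, as a shift and turn from the pose measured when the call began; what a row does not reach only later rows make up. A row lasts 1/8 s, in which the tool goes at most 62.5 mm and 10.7 degrees, less where a joint would pass 70% of its speed; a pose out of reach is approached as far as the arm can. A call with a gripper value outside its range is refused whole. The fingers move at their own pace and stop on an object; FORCE is the grip in N (left out, the last holds). Time passes only in rows, so rows that repeat a pose let the fingers close. It gives the time, the measured TCP pose, the force and the opening at its end, in the units of the state.
- telemetry.get_state(): the state, without advancing time (a new reading comes with each control period).
- grab_frame(name): name is "scene" or "top"; returns a dict with "pixels" (400x640x3 uint8, red, green, blue), "fx", "fy", "cx", "cy" (pixels), "R" (3x3) and "t" (3): a world point X has camera coordinates R X + t. Camera axes: x right, y down, z forward; pixel columns grow to the right and rows downward; lengths in m; the calibration is good to about 2 mm. A picture is of the moment at which its call begins. There is no depth.
- arm.job_done(): hands the job in, once; it reports no verdict.
Trained networks look in the newest picture that a camera, given by its name, has taken for a name from the list of things; names that differ only in an ending like _2 or _b are one class to them, and where a whole thing is asked for, a point or a joint stands for the part that bears it (a point fixed in the world has none). Each returns a list of dicts, best first, with "p" (0 to 1); they miss things now and then, are a little off and sometimes report something else, mostly with a low value. They report only what shows in the picture. A call takes as long as a camera call. They do not tell look-alikes from the thing itself.
- regions_of(camera, name): "pixels" (400x640 bool, what is visible of it) and "bbox" ([left, top, right, bottom] in pixels, round what is visible of it).
- pinpoint(camera, name): "location" ([column, row] in pixels: a listed point, or the origin of a listed thing).
The state is a dict: "t": time; "q": joint angles; "qd": joint speeds; "joint_efforts": joint torques, N m; "eef_pos": TCP position; "ee_rot": TCP orientation; "force": force on the tool from outside, world axes, zero at the start; "moment": the same for the moment, N m; "width": finger opening in m.
Only numpy, scipy, OpenCV 4.12 (cv2) and the standard library are available. Lean on these libraries where they do the work, as an engineer would, in place of code of your own. Each camera call takes 0.05 s, during which the arm holds its last target. There are 200 camera calls.

### The job

Two steel L-brackets already lie in the bays of the grey screw tray. Pick up the third one, which stands loose on the birch board, and lay it in the tray's empty bay the same way round as the other two: lying leg flat on the bay floor, standing leg up and at the same end of the bay as theirs. Leave the two brackets in the tray where they are.

Things in the scene. Friction and masses are not known exactly. Their poses are not given: they have to be found in the camera images.
- bracket: Loose steel L-bracket on the bare board, about 0.11 kg: strip 25 mm wide, 5 mm thick; lying leg flat, 70 mm long; standing leg at one end, 50 mm high. Origin: on the underside below the middle of the standing leg. x: along the lying leg (-2.5 to +67.5 mm), y: across the width (edges at +-12.5 mm), z: up. Pinch it from above across the width, high on the standing leg. Clear for 60 mm round it.
- empty_bay (a point): Where the bracket's origin belongs in the empty bay (any of the three): on the bay floor, 5 mm above the board. x: along the bay, the way the lying leg has to point, as on the seated brackets; z up. The bay is 42 mm wide, 86 mm long and 12 mm deep, from x -10.5 to +75.5 mm and y +-21 mm of this point: about 8 mm of play all round.
- seated_a: One of the two L-brackets already in the tray, same shape, size and frame as the loose one, lying free in its bay. The tray: grey hard silicone, fixed, 274 x 92 mm, 17 mm high, 5 mm floor, 4 mm walls; three bays end to end in a row, centres 90 mm apart along x, and a row of six small screw cups beside them.
- seated_b: The other L-bracket already in the tray, same shape, size and frame, lying free in its bay. Bystanders on the board: a flat straight steel mending plate, a large flat aluminium carpenter's square, a black parts bowl 36 mm high and a ratchet driver 35 mm high.
There are look-alikes about, which are no part of the job. What is shaped like the bracket but pink is not meant.

How it is judged:
At the end, for the whole second after the job is handed in: The bracket rests released in the empty bay, flat on its floor (7 degrees, 5 mm), the foot of its standing leg within 16 mm of the empty-bay point, its lying leg pointing as the others' within 17 degrees; the two seated brackets still upright, within 15 mm of where they were (horizontal distance between bracket and empty_bay below 0.016 m and z of bracket in the frame of empty_bay below 0.005 m and angle between the x axis of bracket and the x axis of empty_bay, either way round below 0.3 rad and angle between each of bracket, seated_a, seated_b's own z axis and vertical below 0.12 rad and linear speed of bracket below 0.02 m/s and distance of each of seated_a, seated_b from where it was at the start of the episode below 0.015 m); the robot touches nothing.
It also fails if it takes over 32 s, if anything falls off the work surface, if the arm or the gripper's body presses on something with over 40 N, if the wrist force passes 120 N, or if a joint passes its speed limit or range.

## Working session

There is one attempt and no reset: what is moved stays moved. The work goes in short steps, Python scripts to look and compute and a shell command to move; the robot and the scene stay as the last step left them, time stands still between calls to the robot, and variables do not carry over. Pictures are saved under pics/ and viewed, about 8 in all and at most 12, crops included, and the job is handed in when it is done.

```bash
mkdir -p pics; cat > h.py <<'E'
import numpy as np,cv2
from station import telemetry, grab_frame, arm, regions_of, pinpoint
def ray(f,uv,z):
    R=np.array(f["R"]);t=np.array(f["t"]);c=-R.T@t
    d=R.T@np.array([(uv[0]-f["cx"])/f["fx"],(uv[1]-f["cy"])/f["fy"],1.])
    return c+d*(z-c[2])/d[2]
def proj(f,X):
    p=np.array(f["R"])@np.array(X)+np.array(f["t"])
    return np.array([f["fx"]*p[0]/p[2]+f["cx"],f["fy"]*p[1]/p[2]+f["cy"]])
def save(f,n,box=None,s=1):
    im=cv2.cvtColor(f["pixels"],cv2.COLOR_RGB2BGR)
    if box: im=im[box[1]:box[3],box[0]:box[2]]
    cv2.imwrite("pics/"+n,cv2.resize(im,None,fx=s,fy=s,interpolation=cv2.INTER_CUBIC))
E
python3 - <<'E'
from h import *
np.set_printoptions(precision=3,suppress=True)
s=telemetry.get_state();print(s["t"],s["eef_pos"],s["ee_rot"],s["width"])
for c in("top","scene"):
    f=grab_frame(c);save(f,c+"1.png")
    print(c,"cam",-np.array(f["R"]).T@f["t"])
    for n in("bracket","empty_bay","seated_a"):
        for z in pinpoint(c,n): print(n,round(z["p"],2),np.array(z["location"]),ray(f,z["location"],0.005 if n!="bracket" else 0))
E
```

```text
0.0 [0.296 0.606 0.226] [-3.141 -0.002 -2.026] 0.0876108367040748
top cam [ 0.357 -0.068  1.078]
bracket 0.98 [319.7 231.2] [ 0.52  -0.081  0.   ]
bracket 0.87 [385.9 219.6] [ 0.536 -0.222  0.   ]
bracket 0.84 [418.2 243.8] [ 0.481 -0.286  0.   ]
bracket 0.55 [440.8 194.9] [ 0.583 -0.344  0.   ]
empty_bay 0.63 [202.2 212.8] [0.573 0.164 0.005]
seated_a 0.93 [286.2 200.1] [ 0.59  -0.014  0.005]
seated_a 0.82 [242.7 205.6] [0.584 0.078 0.005]
scene cam [ 0.931 -0.364  0.823]
bracket 0.89 [194.1 236.9] [ 0.481 -0.279  0.   ]
bracket 0.69 [193.  301.5] [ 0.583 -0.345  0.   ]
bracket 0.66 [235.7 240.3] [ 0.534 -0.225  0.   ]
bracket 0.61 [296.4 190. ] [ 0.519 -0.075  0.   ]
empty_bay 0.92 [405.  139.9] [0.565 0.167 0.005]
seated_a 0.79 [347.  197.5] [ 0.594 -0.013  0.005]
seated_a 0.68 [374.4 166.9] [0.575 0.074 0.005]
```

View pics/top1.png

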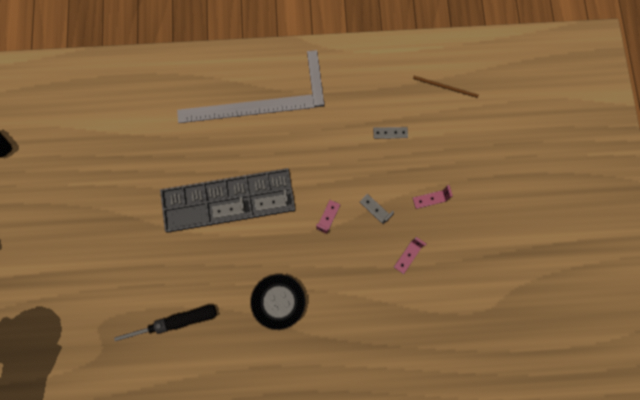

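View pics/scene1.png

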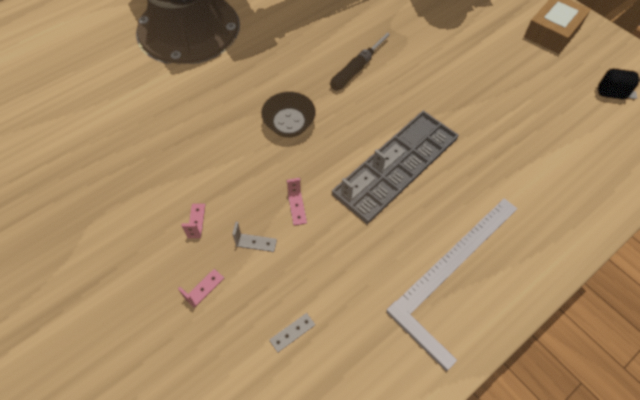

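Two views. Shaped like the bracket: grey at top (386,219) / scene (236,240); pink at top (319,231), (418,244) and (441,195), which are excluded by colour. There is also the flat mending plate at (390,132), which has no standing leg. I choose the grey one at (386,219). The empty bay is the leftmost in the top view, around (187,217), and the seated standing legs are at the right (-y) ends. Next is a close crop to check this.

```bash
python3 - <<'E'
from h import *
np.set_printoptions(precision=4,suppress=True)
o={}
for c in("top","scene"):
    f=grab_frame(c);o[c]=f
    for r in regions_of(c,"bracket"):
        m=r["pixels"];v=np.median(f["pixels"][m],axis=0)
        if abs(v[0]-v[1])<25:
            b=cv2.minAreaRect(np.argwhere(m)[:,::-1].astype(np.float32))
            print(c,"grey",r["p"],r["bbox"],[ray(f,p,0.005)[:2] for p in cv2.boxPoints(b)])
A=cv2.resize(o["top"]["pixels"][160:240,155:305],None,fx=5,fy=5,interpolation=2)
B=cv2.resize(o["scene"]["pixels"][215:265,215:290],None,fx=5,fy=5,interpolation=2)
B2=cv2.resize(o["top"]["pixels"][185:235,350:425],None,fx=5,fy=5,interpolation=2)[:, :375]
im=np.vstack([A,np.hstack([B2,B])[:150*5]]) 
cv2.imwrite("pics/c2.png",im[:,:,::-1]);print(im.shape)
E
```

```text
top grey 0.85 [359.6, 193.3, 391.2, 221.4] [array([ 0.5788, -0.1682]), array([ 0.6023, -0.1945]), array([ 0.5496, -0.2391]), array([ 0.5265, -0.2127])]
scene grey 0.86 [230.3, 223.8, 281.0, 255.0] [array([ 0.5318, -0.2384]), array([ 0.508 , -0.2065]), array([ 0.5827, -0.1655]), array([ 0.6046, -0.1978])]
(650, 750, 3)
```

View pics/c2.png

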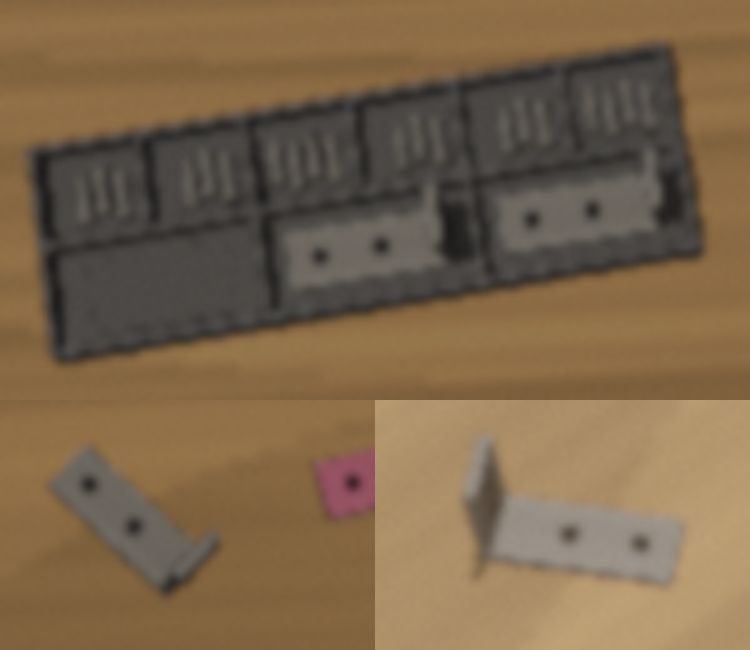

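The crop confirms it: the grey steel L has its standing leg at its lower right in the top view, and the empty bay is on the left of the tray. Now I fit the poses from the corner pixels.

```bash
python3 - <<'E'
from h import *
from scipy.optimize import least_squares as LS
np.set_printoptions(precision=4,suppress=True)
T=grab_frame("top");S=grab_frame("scene")
def W(p,L):
    c,s=np.cos(p[2]),np.sin(p[2]);return [p[0]+c*L[0]-s*L[1],p[1]+s*L[0]+c*L[1],L[2]]
t=lambda u,v:(350+u/5-.4,185+(v-400)/5-.4); s=lambda u,v:(215+(u-375)/5-.4,215+(v-400)/5-.4)
obs=[(T,t(90,447),(.0675,-.0125,.005)),(T,t(50,484),(.0675,.0125,.005)),
(T,t(217,537),(0,-.0125,.05)),
(S,s(684,520),(.0675,.0125,.005)),(S,s(670,582),(.0675,-.0125,.005)),(S,s(485,437),(0,.0125,.05)),(S,s(467,495),(0,-.0125,.05))]
for o in obs: print(ray(o[0],o[1],o[2][2]))
fun=lambda p:np.concatenate([proj(o[0],W(p,o[2]))-o[1] for o in obs])
for sub in(obs,obs[:3],obs[3:]):
    r=LS(lambda p:np.concatenate([proj(o[0],W(p,o[2]))-o[1] for o in sub]),[.535,-.223,.68],loss="soft_l1",x_scale=[.01,.01,.1]);print("bracket",r.x,np.degrees(r.x[2]));print(r.fun.reshape(-1,2).tolist() if sub is obs else "")
k=lambda u,v:(155+u/5-.4,160+v/5-.4)
C=[k(30,150),k(668,47),k(703,252),k(55,360)]
X=np.array([ray(T,c,.017)[:2] for c in C]);print(X,np.linalg.norm(X[0]-X[1]),np.linalg.norm(X[1]-X[2]),np.linalg.norm(X[2]-X[3]))
# tray frame: x along bay, to +y world; TR local (-137, -46)
Lc=[(.137,-.046),(-.137,-.046),(-.137,.046),(.137,.046)]
r=LS(lambda p:np.concatenate([proj(T,W(p,(*l,.017)))-c for l,c in zip(Lc,C)]),[.6,.1,1.7],x_scale=[.01,.01,.1])
p=r.x;print("tray",p,np.degrees(p[2]),r.fun)
# bays row on +y side: walls 4 -> centre y = .046-.004-.021
for i,cx in((0,-.09),(1,0),(2,.09)): 
    w=W(p,(cx-.0325,.021,.005));print("bay",i,w,proj(T,w),proj(S,w))
E
```

```text
[ 0.5929 -0.1876  0.005 ]
[ 0.5778 -0.1694  0.005 ]
[ 0.5426 -0.231   0.05  ]
[ 0.5792 -0.1669  0.005 ]
[ 0.5955 -0.1852  0.005 ]
[ 0.53   -0.2122  0.05  ]
[ 0.5446 -0.2296  0.05  ]
bracket [ 0.5359 -0.2211  0.7159] 41.01957393038792
[[-0.7283571277175724, -0.9743995702369546], [-0.9779622012888467, -0.3275910045254875], [-0.306798321408678, -0.7143530585705662], [-0.3844647099381291, -0.03813690248898638], [-0.6080607388539647, 0.15187180299977854], [-0.48054402854617706, -1.0743352715674348], [-0.6103358487838193, 0.1282216784128991]]
bracket [ 0.5341 -0.2219  0.7036] 40.310599960578834

bracket [ 0.5371 -0.2209  0.728 ] 41.71297864823764

[[ 0.6258  0.248 ]
 [ 0.6546 -0.0221]
 [ 0.5651 -0.0324]
 [ 0.5358  0.2376]] 0.27169694852794884 0.0900751006501348 0.27167364876622385
tray [0.5954 0.1077 1.6787] 96.18095562931515 [-0.4172 -0.2297  0.6122 -0.6124  0.4785  0.3074 -0.6586  0.4482]
bay 0 [np.float64(0.587706714162199), np.float64(-0.01630191551390448), 0.005] [287.3009 201.0907] [343.3559 196.4125]
bay 1 [np.float64(0.5780165125396581), np.float64(0.07317489708307234), 0.005] [245.2374 208.0528] [375.0179 168.2695]
bay 2 [np.float64(0.5683263109171174), np.float64(0.16265170968004913), 0.005] [202.9127 215.0581] [404.6177 141.9595]
```

```bash
python3 -m inch '0.6 8 -27 -3 0 0 -38;0.6 8 -27 -3 0 0 -38;0.6 8 -27 -3 0 0 -38;0.6 8 -27 -3 0 0 -38;0.6 16 -55 -7 0 0 -75;0.6 16 -55 -7 0 0 -75;0.6 16 -55 -7 0 0 -75;0.6 16 -55 -7 0 0 -75;0.6 24 -82.7 -10.6 0 0 -112.9;0.6 24 -82.7 -10.6 0 0 -112.9;0.6 24 -82.7 -10.6 0 0 -112.9;0.6 24 -82.7 -10.6 0 0 -112.9' 40
```

```text
t: 2.2
eef_pos: [0.5048, -0.1105, 0.1356]
ee_rot: [3.14, 0.001, 2.283]
force: [1.2, 1.0, 0.0]
width: 0.0524
```

```bash
python3 -m inch '0.6 1.5 -5.5 -1.5 0 0 0.2;0.6 3.1 -11.05 -3.5 0 0 0.2;0.6 3.1 -11.05 -3.5 0 0 0.2;0.6 3.1 -11.05 -3.5 0 0 0.2;0.6 3.1 -11.05 -3.5 0 0 0.2'
python3 - <<'E'
from h import *
s=telemetry.get_state();print(s["eef_pos"],s["ee_rot"],s["q"])
f=grab_frame("scene");save(f,"s3.png",(160,130,320,280),4)
E
```

```text
t: 2.82
eef_pos: [0.5361, -0.2201, 0.1014]
ee_rot: [3.14, 0.002, 2.288]
force: [-0.4, 0.1, -0.2]
width: 0.0522
[ 0.53607766 -0.22006994  0.10138312] [3.13971392e+00 1.60758340e-03 2.28767317e+00] [-5.23042335e-02  3.13535179e-01 -3.66772623e-01 -1.95571452e-04
 -8.88020555e-01 -8.01490536e-01]
```

View pics/s3.png

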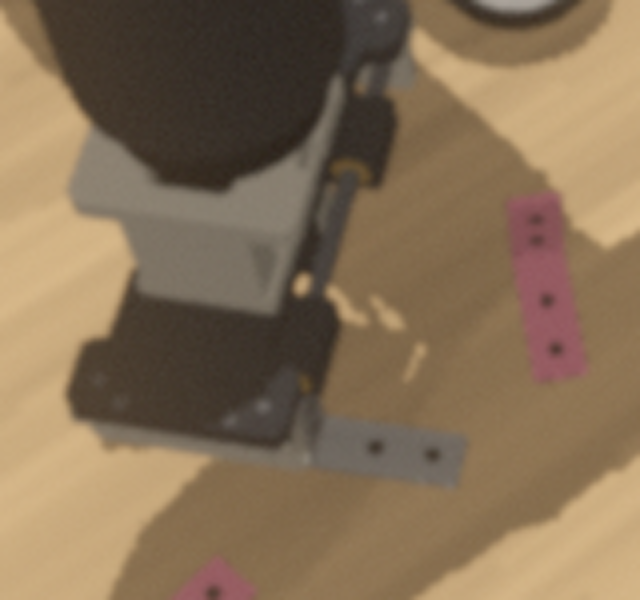

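The gripper hangs aligned over the standing leg. The lying leg, with its holes at about (254,242) and (268,244) in scene pixels, shows clear of the fingers. I'll descend and grip.

```bash
python3 -m inch '0.6 0 -0.1 -3 0 0 0;0.6 0 -0.1 -6 0 0 0;0.6 0 -0.1 -7.9 0 0 0;0.6 0 -0.1 -7.9 0 0 0;0.6 0 -0.1 -7.9 0 0 0;0.1 0 -0.1 -7.9 0 0 0;0.1 0 -0.1 -7.9 0 0 0;0.1 0 -0.1 -7.9 0 0 0;0.1 0 -0.1 -7.9 0 0 0;0.1 0 -0.1 -7.9 0 0 0' 40
```

```text
t: 4.12
eef_pos: [0.5363, -0.221, 0.0228]
ee_rot: [3.139, 0.002, 2.288]
force: [-1.2, 0.6, 2.9]
width: 0.0238
```

```bash
python3 -m inch '0.1 0 0 2 0 0 0;0.1 0 0 5 0 0 0;0.1 0 0 9 0 0 0;0.1 0 0 12 0 0 0;0.1 0 0 12 0 0 0;0.1 0 0 12 0 0 0'
python3 - <<'E'
from h import *
f=grab_frame("scene");save(f,"s4.png",(160,100,320,250),4)
E
```

```text
t: 4.88
eef_pos: [0.5356, -0.2208, 0.1419]
ee_rot: [3.14, 0.001, 2.288]
force: [-0.3, 0.2, -2.3]
width: 0.0243
```

View pics/s4.png

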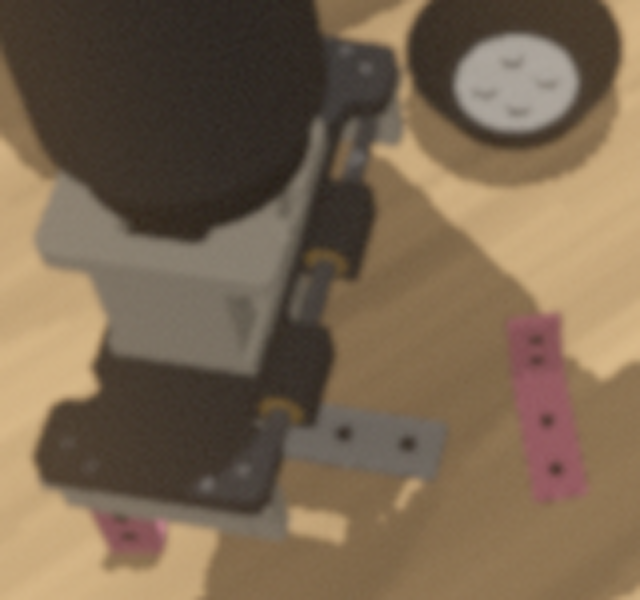

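```bash
python3 - <<'E'
from h import *
f=grab_frame("scene");a=np.radians(41)
for uv,y in(((271.4,205.1),.0125),((268.9,219.6),-.0125)):
    X=np.array([.536+np.cos(a)*.0675-np.sin(a)*y,-.221+np.sin(a)*.0675+np.cos(a)*y,.124])
    print(uv,proj(f,X),proj(f,X-[0,0,.005]),ray(f,uv,.124),X)
E
```

```text
(271.4, 205.1) [271.28465993 205.67330884] [271.51000781 207.2223585 ] [ 0.57801199 -0.16651646  0.124     ] [ 0.57874216 -0.16728215  0.124     ]
(268.9, 219.6) [267.79058844 219.35022916] [268.0383274  220.85067228] [ 0.59659014 -0.18506103  0.124     ] [ 0.59514363 -0.18614989  0.124     ]
```

Bracket held, level and unslipped (predicted corners agree within about 1 px). Next I carry it to above the bay.

```bash
python3 -m inch '0.1 0.4 5 0 0 0 7;0.1 0.9 10 0 0 0 14;0.1 1.3 15 0 0 0 21;0.1 1.7 20 0 0 0 28;0.1 2.2 25 0 0 0 36;0.1 2.6 30 0 0 0 43;0.1 3.0 35 0 0 0 50;0.1 3.3 38.5 0 0 0 55.2;0.1 3.3 38.5 0 0 0 55.2;0.1 3.3 38.5 0 0 0 55.2;0.1 3.3 38.5 -5 0 0 55.2;0.1 3.3 38.5 -5 0 0 55.2'
python3 - <<'E'
from h import *
f=grab_frame("scene");save(f,"s5.png",(310,50,470,200),4)
s=telemetry.get_state();print(s["eef_pos"],s["ee_rot"],s["width"])
E
```

```text
t: 6.48
eef_pos: [0.5656, 0.1615, 0.0881]
ee_rot: [-3.139, -0.007, -3.034]
force: [-0.2, -0.1, -0.9]
width: 0.0244
[0.56737202 0.1623631  0.09038725] [-3.14015247 -0.0034755  -3.0333992 ] 0.024469310173605513
```

View pics/s5.png

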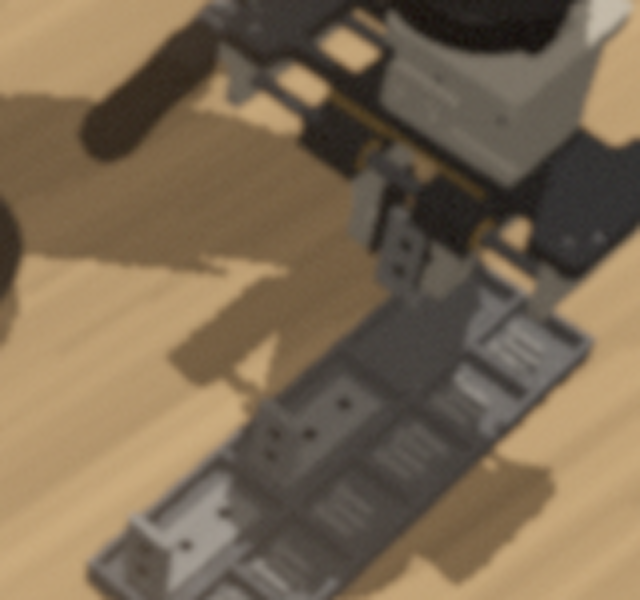

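The bracket hangs over the near end of the empty bay with its standing leg on the -y side, same as the seated two. Lowering it now.

```bash
python3 -m inch '0.1 0.15 0.15 -1 0 0 0;0.1 0.15 0.15 -2.5 0 0 0;0.1 0.15 0.15 -3.5 0 0 0;0.1 0.15 0.15 -3.5 0 0 0;0.1 0.15 0.15 -4.5 0 0 0;0.1 0.15 0.15 -5.2 0 0 0;0.1 0.15 0.15 -5.7 0 0 0;0.1 0.15 0.15 -6.0 0 0 0;0.1 0.15 0.15 -6.2 0 0 0;0.1 0.15 0.15 -6.2 0 0 0;0.1 0.15 0.15 -6.2 0 0 0'
python3 - <<'E'
from h import *
f=grab_frame("scene");save(f,"s6.png",(310,50,470,200),4)
E
```

```text
t: 7.9
eef_pos: [0.569, 0.1639, 0.0286]
ee_rot: [-3.14, -0.003, -3.033]
force: [-0.9, -1.0, -0.8]
width: 0.0241
```

View pics/s6.png

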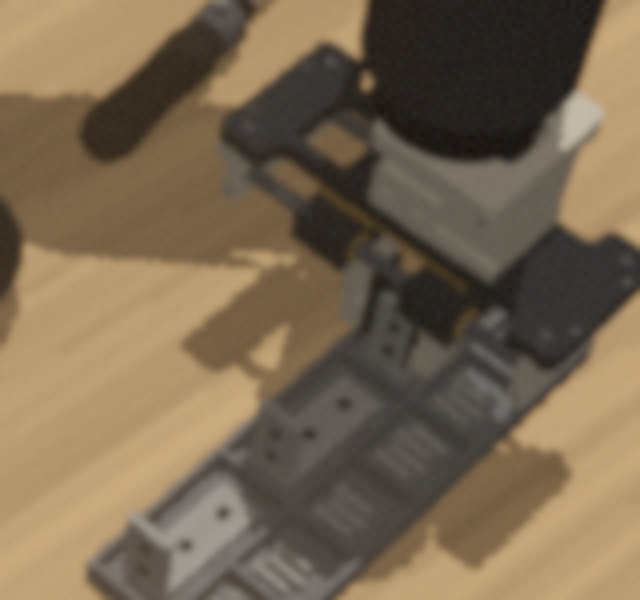

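It is inside the bay. I'll lower the last millimetre, open partway and lift clear.

```bash
python3 -m inch '0.1 0 0 -0.08 0 0 0;0.1 0 0 -0.08 0 0 0;0.5 0 0 -0.08 0 0 0;0.5 0 0 -0.08 0 0 0;0.5 0 0 -0.08 0 0 0;0.5 0 0 -0.08 0 0 0;0.5 0 0 2 0 0 0;0.5 0 0 5 0 0 0;0.5 0 0 9 0 0 0;0.5 0 0 12 0 0 0;0.5 0 0 12 0 0 0'
python3 -m inch '0.5 -5 6 3 0 0 0;0.5 -10 12 3 0 0 0;0.5 -10 18 3 0 0 0;0.5 -10 24 3 0 0 0;0.5 -10 24 3 0 0 0;0.5 -10 24 3 0 0 0;0.5 -10 24 3 0 0 0'
python3 - <<'E'
from h import *
np.set_printoptions(precision=4,suppress=True)
fs={c:grab_frame(c) for c in("top","scene")}
for c,f in fs.items():
    for z in pinpoint(c,"bracket")+pinpoint(c,"seated_a"): print(c,round(z["p"],2),np.array(z["location"]),ray(f,z["location"],.005))
A=cv2.resize(fs["top"]["pixels"][160:240,155:305],None,fx=5,fy=5,interpolation=2)[:300,:]
A=cv2.resize(fs["top"]["pixels"][160:240,155:305],None,fx=4,fy=4,interpolation=2)
B=cv2.resize(fs["scene"]["pixels"][105:225,325:475],None,fx=4,fy=4,interpolation=2)[:, :600]
im=np.vstack([A,B])[:, :600];im=cv2.resize(im,None,fx=.75,fy=.75);cv2.imwrite("pics/f7.png",im[:,:,::-1]);print(im.shape)
E
```

```text
t: 9.32
eef_pos: [0.5704, 0.1647, 0.1515]
ee_rot: [3.141, 0.002, -3.033]
force: [-0.5, -1.0, -0.7]
width: 0.0435
t: 10.2
eef_pos: [0.4703, 0.4037, 0.1807]
ee_rot: [-3.141, 0.001, -3.034]
force: [0.1, -0.2, -0.0]
width: 0.0438
top 0.87 [202.3 211.4] [0.5763 0.1638 0.005 ]
top 0.87 [323.1 228.8] [ 0.5238 -0.0884  0.005 ]
top 0.74 [415.2 243.1] [ 0.4821 -0.2785  0.005 ]
top 0.56 [443.8 193.4] [ 0.5844 -0.3498  0.005 ]
top 0.71 [287.7 200.1] [ 0.5898 -0.0173  0.005 ]
top 0.56 [242.8 205.7] [0.5834 0.0782 0.005 ]
scene 0.84 [293.  189.9] [ 0.5169 -0.0813  0.005 ]
scene 0.69 [190.8 298.5] [ 0.5783 -0.345   0.005 ]
scene 0.67 [404.2 142.1] [0.5681 0.1618 0.005 ]
scene 0.63 [192.1 237.7] [ 0.4829 -0.2834  0.005 ]
scene 0.73 [378.6 169.7] [0.5849 0.0763 0.005 ]
scene 0.6 [345.5 201.4] [ 0.5985 -0.0202  0.005 ]
scene 0.15 [405.8 139.9] [0.5661 0.1681 0.005 ]
(600, 450, 3)
```

View pics/f7.png

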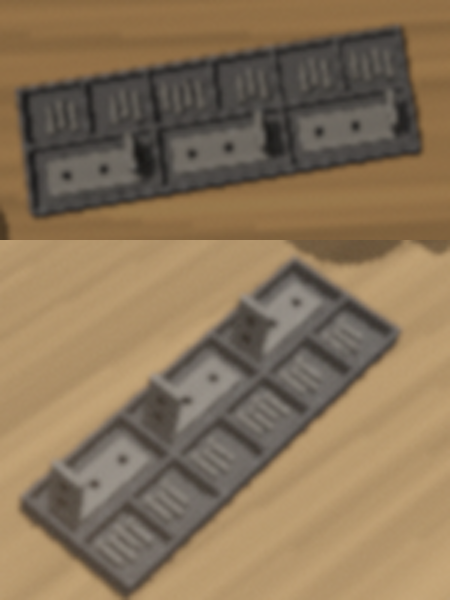

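All three brackets lie flat in their bays, the same way round, and the robot is clear.

```bash
python3 -c "
from station import arm
print(arm.job_done())"
```

```text
the job is handed in; nothing more can be done
None
```

The loose grey bracket now lies in the tray's empty bay, released, and the job is handed in. I gripped it across the width, high on the standing leg. After a 55° turn I set it down in the bay and drew the arm clear by about t = 10.2 s.

**Final pictures (top and scene):** all three brackets lie flat and the same way round, with each standing leg at the same end of its bay.

**Position of the placed bracket:** I aimed for (0.569, 0.164). The scene camera puts it at (0.568, 0.162), about 2 mm off. The top camera puts it at (0.576, 0.164), about 7 mm off. The two disagree by about 8 mm, but both are inside the 16 mm limit.

**Seated brackets:** in the top view one reads within about 4 mm of its first reading and the other within about 1 mm. In the scene view both read about 8–10 mm away from their first readings, which I take to be network noise, since the gripper never came near them and the top view does not show it. Both stay under the 15 mm limit.

**Forces:** the forces reported at the end of each move stayed at a few newtons.

I judged flatness and heading from the pictures only. No verdict is reported.

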